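Poke a lodged bar stub out of a sloping cradle into the offcut bin

TASK

A stub of round bar is lodged in the pocket of the sloping cradle. Take the cranked push-up tool by its handle, reach under the cradle and push the tool's pin up through the hole in the pocket's floor until the stub comes out and rolls down into the offcut bin. Then stand the tool upright on the bench again, clear of the cradle, and leave the hammer, bracket and spray can where they are.

Things in the scene. Friction and masses are not known exactly. Their poses are not given: they have to be found in the camera images.
- cradle: Aluminium cradle whose deck slopes 35 deg. Origin: centre of the pocket's mouth, in the deck's top face, 125 mm above the bench. z square to the deck, x up the slope, y level. Deck x -70 to 45, y -45 to 45, 8 mm thick; rails 9 mm high along both y edges. Pocket 22 (x) by 42 (y) mm, 20 deep, in a block x -19 to 19, y -29 to 29 that reaches down to z = -36. Fixed.
- cradle_hole (a point): Lower mouth of the access hole, in the block's underside, at (0, 0, -36) mm from the cradle's origin; same axes. Round, 14 mm wide, along z, through the 16 mm pocket floor. Only a side plate at y -45 to -55 mm and a foot beyond it (to y -120) carry the cradle: under the deck it is open at +y and +x. At -x, below the deck's low end, stands the bin.
- stub: Lodged stub of steel round bar, 20 mm diameter, 40 mm long, about 0.1 kg, lying in the pocket with its axis (its y) level along the cradle's y, its top flush with the deck. 1 mm clearance each side, but nothing to grip. Origin at its centre. Once its underside is raised to the deck's face it rolls down the slope by itself.
- bin: Grey open offcut bin at the foot of the slope, 155 mm (x) by 150 mm (y), 60 mm high, 3 mm walls; origin at the centre of its underside, z up. Fixed to the bench.
- poker_grip (a point): Cranked push-up tool (0.35 kg steel, standing loose on its foot): point to grip, in its black square handle on the axis of its upright stem, 105 mm above the foot's underside, 25 mm below the top end. Handle 18 by 18 mm, from 75 to 130 mm above the underside, faces square to the tool's x and y; stem below it 14 by 14. z is up along the stem; the foot bar runs to the tool's -y.
- poker_tip (a point): Top of the tool's upward pin, on its axis, at (0, -75, -51) mm from poker_grip in the tool's axes (same axes). Pin 8 mm diameter, 44 mm long above the foot bar. Foot bar 10 mm thick, 22 mm wide (x), from 20 mm on the +y side of the stem's axis to 87 mm on its -y side; a crosspiece 60 mm (x) by 35 mm, 10 thick, under the stem steadies it (y -15 to +20 of the stem).
- hammer_grip (a point): Bystander: hammer lying on the bench, point on its handle. Leave alone.
- bracket: Bystander: bent aluminium angle bracket, 60 by 100 mm, 60 mm high; origin at the centre of its underside. Leave alone.
- spray: Bystander: spray can, 60 mm diameter, 160 mm high, standing; origin at its underside. Leave alone.
Not all that is in view belongs to the job. Leave any blue look-alike of the part that bears cradle alone.

How it is judged:
By the outcome, as a careful person would: the job done as asked, in the order asked, and still so for the second after the job is handed in, with the robot touching nothing.
It also fails if it takes over 53 s, if anything falls off the work surface, if the arm or the gripper's body presses on something with over 40 N, if the wrist force passes 120 N, or if a joint passes its speed limit or range.

ROBOT

A 7-joint arm with a two-finger parallel gripper is mounted at the origin on the work surface. World frame = base frame: x ahead of the robot, y to its left, z up, the work surface at z = 0. Lengths are in mm, angles in rad, forces in N, time in s.
With the tool pointing down it reaches from about 400 to 925 mm from the base axis. Payload 5.6 kg.
Tool frame: the origin (TCP) lies on the centre line of the jaws, within the pads' length; the fingertips stand 11 mm ahead of it and the grasp point (between the pads) lies 8 mm behind it (tip_extent is the distance from the TCP to the fingertips, in mm); z points along the fingers, y is the line along which they close (so a half turn about z gives the same grasp; the last joint's range is limited). The gripper opens to 85 mm and grips with 20 to 120 N. Pads are 22 mm wide; open, the fingers measure 114 mm over their backs; the gripper's body (76 mm by 85 mm) begins 54 mm behind the grasp point. The pads swing forward as they close: fully open they stand 13 mm farther back than shut.
Start: joints at [1.171, 0.468, -0.012, 1.603, 0.006, 1.071, -0.056], TCP at [226.991, -609.084, 242.29] pointing down, gripper open.
Joint ranges: [-2.53, 2.53], [-0.31, 2.02], [-1.57, 1.55], [0.28, 2.44], [-1.29, 4.43], [0.15, 1.84], [-2.92, 2.92]. Speed limits (rad/s): [2.57, 2.57, 3.14, 3.14, 3.14, 3.14, 3.14].

INTERFACE

Orientations are given as a unit quaternion [x, y, z, w].
In Python, from plant import sense, read_camera, job_done, tip_extent gives the robot as it stands.
- The arm moves only by the tool step_arm, never from a script. Its argument "targets" is a list that holds one entry, the list of rows, each a list of 4 numbers: the shift along the tool's x, y, z in units of 40 cm (1.0 is 40 cm), then the turn about the tool's z in units of 90 degrees (1.0 is 90 degrees). A call has 1 to 12 rows; each row shifts and turns the commanded pose from where the row before left it, along the tool's axes as they then stand; what a row does not reach is not made up. A row lasts 1/10 s, in which the tool goes at most 50 mm and 8.59 degrees, less where a joint would pass 70% of its speed; a pose out of reach is approached as far as the arm can. A call with a number of a shift or a turn outside -1 to 1 is refused whole. A call with a gripper value outside its range is refused whole. "grip" is the gripper's target within -1 to 1 (fully open at 1, half-way at 0, shut at -1), set as the call begins (left out, the last holds). The fingers move at their own pace and stop on an object; "grip_force" is the grip in N (left out, the last holds). Time passes only in rows, so rows that do not move let the fingers close. It gives the time, the measured TCP pose, the force, the opening and the grip force at its end, in the units of the state.
- sense(): the state, without advancing time (a new reading comes with each control period).
- read_camera(name): name is "scene" or "top" or "wrist"; returns a dict with "pixels" (420x560x3 uint8, red, green, blue), "depth" (420x560 float32, mm along the optical axis (not along the pixel's ray), 0 where there is no reading), "vfov" (degrees; the focal length in pixels is half the picture's height over the tangent of half this angle, whatever the lens; pixels are square), "cx", "cy" (the principal point, pixels), "D" ([k1, k2, p1, p2, k3] as OpenCV has them; the pictures are not rectified), "R" (3x3) and "t" (3): a world point X has camera coordinates R X + t. Camera axes: x right, y down, z forward; pixel columns grow to the right and rows downward; lengths in mm; the calibration is good to about 2 mm. A picture is of the moment at which its call begins.
- job_done(): hands the job in; it is judged then, once.
The state is a dict: "time": time; "qpos": joint angles; "qvel": joint speeds; "effort": joint torques, N m; "tcp_pos": TCP position; "tool_rot": TCP orientation; "wrist_force": force on the tool from outside, world axes, zero at the start; "wrist_torque": the same for the moment, N m; "finger_gap": opening from 0.0 (shut) to 1.0 (fully open); "finger_force": force on a finger pad.
Only numpy, scipy, OpenCV 4.12 (cv2) and the standard library are available. Lean on these libraries where they do the work, as an engineer would, in place of code of your own. Each camera call takes 0.05 s, during which the arm holds its last target. There are 200 camera calls.

## Working session

There is one attempt and no reset: what is moved stays moved. The work goes in short steps, Python scripts to look and compute and a tool call to move; the robot and the scene stay as the last step left them, time stands still between calls to the robot, and variables do not carry over. Pictures are saved under pics/ and viewed, at most 14 in all, crops included, and the job is handed in when it is done.

Besides the shell and the picture viewer there is one more tool, called as name(argument=value, ...) on one line, values as JSON. step_arm: Moves the arm, as the interface text tells. Its arguments: {"type":"object","properties":{"targets":{"type":"array","items":{"type":"array","items":{"type":"array","items":{"type":"number","minimum":-1,"maximum":1}}}},"grip":{"type":"number"},"grip_force":{"type":"number"}},"required":["targets"]}

```bash
mkdir -p pics; ls; cat > h.py <<'E'
import numpy as np, cv2, pickle
from plant import sense, read_camera
def K(c):
    f=c["pixels"].shape[0]/2/np.tan(np.radians(c["vfov"])/2)
    return np.array([[f,0,c["cx"]],[0,f,c["cy"]],[0,0,1.]])
def shot(n,tag):
    c=read_camera(n); pickle.dump(c,open(f"pics/{tag}.pkl","wb"))
    cv2.imwrite(f"pics/{tag}.png",c["pixels"][:,:,::-1]); return c
def load(tag): return pickle.load(open(f"pics/{tag}.pkl","rb"))
def rays(c,uv):
    uv=np.array(uv,float).reshape(-1,1,2)
    p=cv2.undistortPoints(uv,K(c),np.array(c["D"],float)).reshape(-1,2)
    return np.c_[p,np.ones(len(p))]
def plane(c,uv,z):
    d=rays(c,uv)@np.array(c["R"]); o=-np.array(c["R"]).T@c["t"]
    return o+d*((z-o[2])/d[:,2])[:,None]
def dpt(c,uv):
    uv=np.array(uv).reshape(-1,2); r=rays(c,uv)
    d=np.array([c["depth"][int(round(v)),int(round(u))] for u,v in uv])
    return (r*d[:,None]-np.array(c["t"]))@np.array(c["R"])
def cloud(c):
    h,w=c["depth"].shape; u,v=np.meshgrid(np.arange(w),np.arange(h))
    r=rays(c,np.c_[u.ravel(),v.ravel()])
    return ((r*c["depth"].reshape(-1,1)-np.array(c["t"]))@np.array(c["R"])).reshape(h,w,3)
def proj(c,P):
    return cv2.projectPoints(np.array(P,float).reshape(-1,1,3),cv2.Rodrigues(np.array(c["R"],float))[0],np.array(c["t"],float),K(c),np.array(c["D"],float))[0].reshape(-1,2)
E
python3 - <<'E'
from h import *
for n in("scene","top"):
    c=shot(n,n+"0"); print(n,-np.array(c["R"]).T@c["t"],np.array(c["R"])[2],(c["depth"]>0).mean())
print(sense())
E
```

```text
pics
scene [1297.04384371 -373.17329954 1003.60754831] [-0.64216271  0.22585734 -0.73254045] 0.9959523809523809
top [ 250.29383276  -95.84136565 1303.96174513] [ 0.20671573  0.00325247 -0.97839564] 0.9961224489795918
{'time': 0.1, 'qpos': array([ 1.17099656,  0.46831027, -0.01159659,  1.60354406,  0.00599149,
        1.07138331, -0.05630174]), 'qvel': array([ 0.00105489, -0.0025516 , -0.00094535, -0.00290189,  0.00154818,
        0.0012824 ,  0.00030814]), 'effort': array([ 1.79059269e-03, -5.33515048e+01,  2.18370545e-02, -2.51963729e+01,
        1.14427062e-02,  4.33009773e-03, -2.27453555e-06]), 'tcp_pos': array([ 226.79827894, -608.62977131,  241.41464198]), 'tool_rot': array([ 9.84135305e-01,  1.77417738e-01, -1.97295102e-04, -7.80718170e-04]), 'wrist_force': array([ 0.0582158 , -0.70263947, -0.71202661]), 'wrist_torque': array([-0.01433463,  0.02662143,  0.00359966]), 'finger_force': 0.0, 'finger_gap': 1.0032042113555457}
```

View pics/scene0.png

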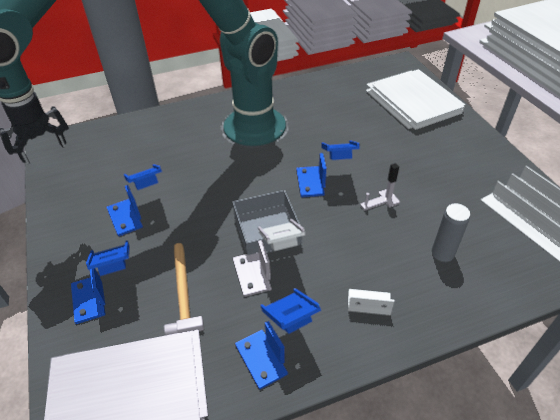

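View pics/top0.png

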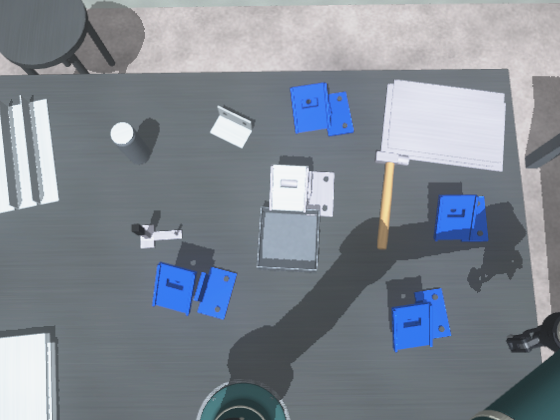

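The top view shows the silver cradle at about (290,187), with the bin at (288,240). The push-up tool's handle is at (138,230) and its pin at (180,234). The bar points towards the cradle's open +y side.

The arm can't tilt its tool. I'll grip the handle across its y faces and use the bin's wall to pivot the tool 35° in the jaws. First I'll measure.

```bash
python3 - <<'E'
from h import *
for n in("top0","scene0"):
    c=load(n);P=cloud(c);X,Y,Z=P[...,0],P[...,1],P[...,2];im=c["pixels"].astype(int)
    print(n,"bench z",np.median(Z[(abs(Z)<15)]))
    # tool region
    r=(X>330)&(X<700)&(Y>60)&(Y<330)
    u,v=np.meshgrid(np.arange(560),np.arange(420))
    box=((u>125)&(u<190)&(v>215)&(v<255)) if n[0]=='t' else ((u>355)&(u<410)&(v>155)&(v<220))
    for lo,hi in((3,16),(16,65),(122,140)):
        m=box&(Z>lo)&(Z<hi)
        if m.sum(): print(' tool z',lo,hi,m.sum(),P[m].mean(0).round(1),P[m].min(0).round(1),P[m].max(0).round(1))
    blue=(im[...,2]>im[...,0]+40)
    box=((u>250)&(u<340)&(v>155)&(v<280)) if n[0]=='t' else ((u>225)&(u<310)&(v>185)&(v<300))
    m=box&~blue&(Z>75)
    p=P[m]; A=np.c_[p[:,:2],np.ones(len(p))]
    w=np.ones(len(p),bool)
    for _ in range(6):
        co=np.linalg.lstsq(A[w],p[w,2],rcond=None)[0]; w=abs(A@co-p[:,2])<3
    print(' deck',len(p),w.sum(),co,'slope',np.degrees(np.arctan(np.hypot(*co[:2]))),'dir',np.degrees(np.arctan2(co[1],co[0])),p.min(0),p.max(0))
    m=box&~blue&(Z>52)&(Z<64)
    print(' rim',m.sum(),P[m].min(0),P[m].max(0))
c=load("top0")
cv2.imwrite("pics/c1.png",np.hstack([cv2.resize(c["pixels"][215:255,120:190,::-1],(420,240),interpolation=2)[:, :380],cv2.resize(c["pixels"][155:275,250:345,::-1],(380,480),interpolation=2)[:240]]) if 0 else np.vstack([cv2.resize(c["pixels"][210:260,120:195,::-1],(450,300),interpolation=2),cv2.resize(c["pixels"][155:222,250:350,::-1],(450,300),interpolation=2)]))
E
```

```text
top0 bench z 0.8782920958308357
 tool z 3 16 801 [477.5 224.1   7.8] [428.7 141.9   3. ] [531.5 310.7  16. ]
 tool z 16 65 71 [476.6 221.5  37.9] [449.  164.1  16. ] [488.1 255.2  62.5]
 tool z 122 140 65 [476.6 248.  129.6] [467.8 239.1 122.2] [485.6 257.7 136.5]
 deck 1811 36 [-2.32033951e+00  1.78735523e-01  1.48251526e+03] slope 66.74687731874114 dir 175.5952101281551 [ 250.29383276 -176.132675     75.96920772] [ 626.57174388  -72.18363121 1303.96174513]
 rim 283 [ 377.76647767 -195.95866889   52.04965533] [558.16063487 -38.09945012  63.96483653]
scene0 bench z -0.8985089715732124
 tool z 3 16 490 [472.4 228.2   7.5] [300.5 140.4   3. ] [570.8 363.1  15.8]
 tool z 16 65 118 [483.1 228.7  41. ] [469.5 169.6  16.7] [489.5 257.5  64.4]
 tool z 122 140 48 [482.7 246.9 126.9] [471.7 237.9 122.1] [492.7 258.5 130.9]
 deck 1027 89 [ 1.12004697e+00  3.52059461e-02 -5.38054811e+02] slope 48.2549482690941 dir 1.8003603970976139 [ 523.34478958 -373.17329954   75.10878321] [1297.04384371  -71.17860328 1003.60754831]
 rim 329 [ 378.82958871 -196.79247549   52.00720009] [630.72221484 -38.22272449  63.85037762]
```

View pics/c1.png

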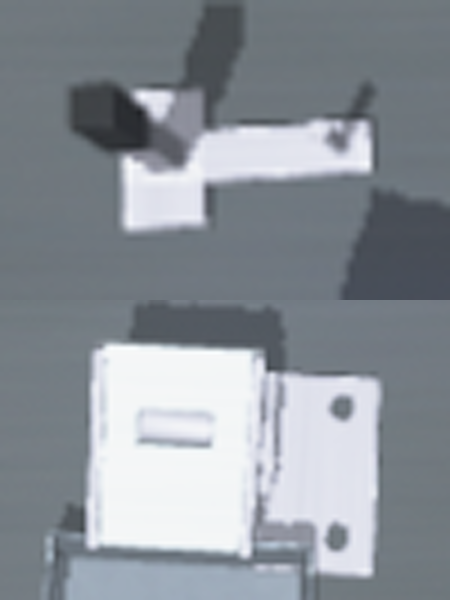

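The upper crop shows the tool's crosspiece and bar with only a few degrees of yaw. The lower crop shows the deck, with the pocket mouth centred at about (175,427) in the crop, which is picture pixel (289,183).

```bash
python3 - <<'E'
from h import *
c=load("top0")
A=lambda u,v:(120+u/6,210+v/6)
B=lambda u,v:(250+u/4.5,155+(v-300)*67/300)
z10=plane(c,[A(124,228),A(206,227),A(124,92),A(204,90),A(372,171),A(370,120),A(210,182),A(207,125)],10)
print("crosspiece/bar",z10.round(1).tolist())
print("pocket",plane(c,[B(137,409),B(213,410),B(137,444),B(213,445)],125).round(1).tolist())
zt=125+45*np.sin(.6109);zb=125-70*np.sin(.6109)
print("deck up corners",plane(c,[B(92,346),B(263,348)],zt+7).round(1).tolist())
print("deck low",plane(c,[B(92,547),B(251,555)],zb+7).round(1).tolist())
for n in("top0","scene0"):
    c=load(n);P=cloud(c);P[c["depth"]==0]=np.nan
    X,Y,Z=P[...,0],P[...,1],P[...,2]
    m=(X>530)&(X<630)&(Y>-160)&(Y<-90)&(Z>75)&(Z<180)
    p=P[m]; A_=np.c_[p[:,:2],np.ones(len(p))];w=np.ones(len(p),bool)
    w=abs(p[:,2]-np.median(p[:,2]))<50
    for _ in range(8):
        co=np.linalg.lstsq(A_[w],p[w,2],rcond=None)[0]; w=abs(A_@co-p[:,2])<5
    print(n,len(p),w.sum(),co,'slope',np.degrees(np.arctan(np.hypot(*co[:2]))),'dir',np.degrees(np.arctan2(co[1],co[0])),"x at z125,y-112:",(125-co[2]-co[1]*-112)/co[0])
    m=(Z>52)&(Z<66)&(X>370)&(X<535)&(Y>-210)&(Y<-20)
    q=P[m]; print('rim',len(q),np.percentile(q,[1,50,99],axis=0).round(0).tolist(), 'minrect',cv2.minAreaRect(q[:,:2].astype(np.float32)))
E
```

```text
crosspiece/bar [[444.9, 267.1, 10.0], [444.9, 231.4, 10.0], [505.0, 269.9, 10.0], [505.5, 234.7, 10.0], [468.8, 159.9, 10.0], [491.4, 161.5, 10.0], [464.7, 230.5, 10.0], [489.9, 232.8, 10.0]]
pocket [[592.7, -98.7, 125.0], [591.7, -139.8, 125.0], [573.0, -98.5, 125.0], [572.0, -139.4, 125.0]]
deck up corners [[618.3, -75.2, 157.8], [616.1, -165.7, 157.8]]
deck low [[523.5, -73.2, 91.8], [518.0, -160.4, 91.8]]
top0 1250 1073 [ 6.85224069e-01 -5.39981447e-02 -2.80979809e+02] slope 34.50262437855639 dir -4.505803831960242 x at z125,y-112: 583.651442939801
rim 272 [[380.0, -195.0, 53.0], [430.0, -136.0, 60.0], [533.0, -38.0, 65.0]] minrect ((460.04656982421875, -117.47957611083984), (150.06393432617188, 155.686767578125), 86.20243835449219)
scene0 631 369 [ 6.76439107e-01 -4.86309451e-02 -2.76730307e+02] slope 34.14452997779588 dir -4.112066050323164 x at z125,y-112: 585.8378640850652
rim 284 [[380.0, -195.0, 52.0], [402.0, -126.0, 57.0], [535.0, -39.0, 63.0]] minrect ((459.82586669921875, -116.59414672851562), (151.13119506835938, 158.5315704345703), 86.3666763305664)
```

```bash
cat >> h.py <<'E'
def psi():
    q=sense()["tool_rot"]; return 2*np.arctan2(q[1],q[0])
def units(target,ps=None):
    """units in tool axes from measured TCP to target (world)"""
    ps=psi() if ps is None else ps
    d=np.array(target)-sense()["tcp_pos"]; c,s=np.cos(ps),np.sin(ps)
    return np.array([c*d[0]+s*d[1], s*d[0]-c*d[1], -d[2]])/400
E
python3 - <<'E'
from h import *
p=np.radians(2.9); print(np.degrees(psi()))
print(units([510,-300,242],p), units([475,248,242],p))
E
```

```text
20.438779401060145
[ 0.74613382 -0.7347663  -0.0014634 ] [ 7.28058205e-01 -2.10743870e+00 -1.46339505e-03]
```

step_arm(targets=[[[0,0,0,0.065],[0,0,0,0.065],[0,0,0,0.065],[0.083,-0.0816,0,0],[0.083,-0.0816,0,0],[0.083,-0.0816,0,0],[0.083,-0.0816,0,0],[0.083,-0.0816,0,0],[0.083,-0.0816,0,0],[0.083,-0.0816,0,0],[0.083,-0.0816,0,0],[0.083,-0.0816,0,0]]], grip=1)

```text
time: 1.3
tcp_pos: [511.4, -299.0, 242.0]
tool_rot: [1.0, 0.025, -0.0, -0.0]
wrist_force: [0.5, -0.4, 0.2]
finger_gap: 1.0
finger_force: 0.0
```

step_arm(targets=[[[-0.0015,-0.1144,0,0],[-0.0015,-0.1144,0,0],[-0.0015,-0.1144,0,0],[-0.0015,-0.1144,0,0],[-0.0015,-0.1144,0,0],[-0.0015,-0.1144,0,0],[-0.0015,-0.1144,0,0],[-0.0015,-0.1144,0,0],[-0.0015,-0.1144,0,0],[-0.0015,-0.1144,0,0],[-0.0015,-0.1144,0,0],[-0.0015,-0.1144,0,0]]])

```text
time: 2.5
tcp_pos: [475.2, 249.0, 242.1]
tool_rot: [1.0, 0.025, -0.0, 0.0]
wrist_force: [2.4, -0.3, -0.6]
finger_gap: 1.002
finger_force: 0.0
```

```bash
python3 - <<'E'
from h import *
s=sense();print(s["time"],s["tcp_pos"],s["qpos"],np.degrees(psi()))
c=shot("wrist","w1"); P=cloud(c);P[c["depth"]==0]=np.nan;Z=P[...,2]
m=(Z>124)&(Z<136)&(np.hypot(P[...,0]-475,P[...,1]-248)<40)
print(m.sum(),np.nanmean(P[m],0),P[m].min(0) if m.sum() else 0,P[m].max(0) if m.sum() else 0)
if m.sum(): print(cv2.minAreaRect(P[m][:,:2].astype(np.float32)))
m=(Z>8)&(Z<13)&(np.hypot(P[...,0]-475,P[...,1]-220)<100)
print(m.sum(), cv2.minAreaRect(P[m][:,:2].astype(np.float32)) if m.sum() else 0)
print(units([475,248,242]))
E
```

```text
2.5 [475.22864166 248.96901904 242.07816235] [-0.21691375  0.31177605 -0.39457958  1.86069298  0.14111668  0.9966866
 -2.19190301] 2.876448526992518
707 [478.81356935 249.49092365 129.64184919] [468.79119368 240.5382174  124.10788211] [487.57525644 258.38824878 132.14221883]
((478.2119140625, 249.44468688964844), (18.297115325927734, 17.10617446899414), 2.680595874786377)
2788 ((479.5046081542969, 215.8927001953125), (58.46500015258789, 107.42575073242188), 2.884158134460449)
[0.00316667 0.02566033 0.00134885]
```

View pics/w1.png

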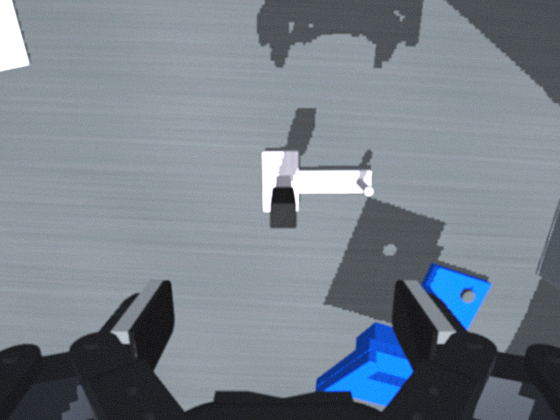

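The wrist view shows the handle top at about (284,208) and the bar pointing right to the pin at (368,190). The measured handle top is (478, 249.5) at z 130, which is the right height.

```bash
python3 - <<'E'
from h import *
s=sense();print(s["time"],s["tcp_pos"],s["qvel"].round(2),np.degrees(psi()),units([478,249.3,97]))
E
```

```text
2.55 [473.12206951 258.17006562 242.53953996] [ 0.04 -0.04 -0.    0.05 -0.04  0.    0.17] 3.426834604973639 [0.01084753 0.02286445 0.36384885]
```

step_arm(targets=[[[0.005,0.011,0,0],[0.005,0.011,0,0],[0,0,0,0],[0,0,0,0]]])

```text
time: 2.95
tcp_pos: [480.7, 237.2, 242.2]
tool_rot: [1.0, 0.024, -0.0, 0.0]
wrist_force: [-0.3, -0.0, 0.1]
finger_gap: 1.0
finger_force: 0.0
```

```bash
python3 - <<'E'
from h import *
c=shot("wrist","w2"); P=cloud(c);P[c["depth"]==0]=np.nan;Z=P[...,2]
m=(Z>127)&(Z<134)&(np.hypot(P[...,0]-475,P[...,1]-248)<40)
print(m.sum(),cv2.minAreaRect(P[m][:,:2].astype(np.float32)))
m=(Z>8)&(Z<13)&(np.hypot(P[...,0]-475,P[...,1]-220)<100)
print(m.sum(), cv2.minAreaRect(P[m][:,:2].astype(np.float32)) if m.sum() else 0)
s=sense();print(s["time"],s["tcp_pos"],np.degrees(psi()),units([478,249.3,97]))
E
```

```text
672 ((478.11187744140625, 249.4429473876953), (18.614402770996094, 18.000024795532227), 2.5925121307373047)
2747 ((478.9300537109375, 215.99330139160156), (58.58829116821289, 107.25804138183594), 1.6220762729644775)
3.0 [480.54176474 237.56534339 242.27771835] 2.755793211566091 [-0.00493658 -0.02960823  0.3631943 ]
```

step_arm(targets=[[[-0.0025,-0.015,0,0],[-0.0025,-0.015,0,0],[0,0,0,0],[0,0,0.06,0],[0,0,0.06,0],[0,0,0.06,0],[0,0,0.06,0],[0,0,0.06,0],[0,0,0.04,0],[0,0,0.023,0],[0,0,0,0],[0,0,0,0]]])

```text
time: 4.2
tcp_pos: [477.9, 251.1, 97.6]
tool_rot: [1.0, 0.025, 0.0, -0.0]
wrist_force: [-0.3, -0.3, 0.4]
finger_gap: 0.999
finger_force: 0.0
```

step_arm(targets=[[[0,0,0,0],[0,0,0,0],[0,0,0,0],[0,0,0,0],[0,0,0,0],[0,0,0,0],[0,0,0,0],[0,0,0,0],[0,0,0,0],[0,0,0,0]]], grip=-1, grip_force=60)

```text
time: 5.2
tcp_pos: [477.8, 250.3, 97.3]
tool_rot: [1.0, 0.025, 0.0, 0.0]
wrist_force: [-1.1, -2.9, 5.4]
finger_gap: 0.202
finger_force: 59.7
```

```bash
python3 - <<'E'
from h import *
print(units([440,10,297]))
E
```

```text
[-0.12442234  0.59529735 -0.49927558]
```

step_arm(targets=[[[0,0,-0.04,0],[0,0,-0.06,0],[0,0,-0.1,0],[0,0,-0.1,0],[0,0,-0.1,0],[0,0,-0.06,0],[0,0,-0.04,0],[0,0,0,0]]])

```text
time: 6.0
tcp_pos: [478.1, 251.7, 298.6]
tool_rot: [1.0, 0.025, 0.002, -0.001]
wrist_force: [0.6, 0.1, -3.4]
finger_gap: 0.202
finger_force: 59.1
```

Weight is 3.4 N, so the tool is held. Next I carry it to the outside of the bin and yaw it.

step_arm(targets=[[[-0.012,0.06,0,0],[-0.012,0.06,0,0],[-0.012,0.06,0,0],[-0.012,0.06,0,0],[-0.012,0.06,0,0],[-0.012,0.06,0,0],[-0.012,0.06,0,0],[-0.012,0.06,0,0],[-0.012,0.06,0,0],[-0.012,0.06,0,0],[0,0,0,0]]])

```text
time: 7.1
tcp_pos: [440.3, 5.3, 295.0]
tool_rot: [1.0, 0.023, -0.002, 0.001]
wrist_force: [0.1, 0.2, -4.4]
finger_gap: 0.201
finger_force: 59.6
```

step_arm(targets=[[[0,0,0,-0.085],[0,0,0,-0.085],[0,0,0,-0.085],[0,0,0,-0.085],[0,0,0,-0.085],[0,0,0,-0.085],[0,0,0,-0.085],[0,0,0,-0.085],[0,0,0,-0.085],[0,0,0,-0.09],[0,0,0,-0.09],[0,0,0,0]]])

```text
time: 8.3
tcp_pos: [441.0, 9.4, 295.6]
tool_rot: [0.719, 0.695, -0.001, -0.001]
wrist_force: [0.6, -0.2, -2.8]
finger_gap: 0.199
finger_force: 59.5
```

```bash
python3 - <<'E'
from h import *
s=sense();print(s["time"],s["tcp_pos"],s["qpos"],np.degrees(psi()),units([440,0,137]))
c=shot("wrist","w3"); P=cloud(c);P[c["depth"]==0]=np.nan;X,Y,Z=P[...,0],P[...,1],P[...,2]
m=(Z>54)&(Z<66)&(X>370)&(X<540)&(Y>-70)&(Y<-10)
print(m.sum(),np.percentile(P[m],[2,50,98],axis=0) if m.sum() else 0)
if m.sum(): print(np.polyfit(X[m],Y[m],1))
E
```

```text
8.3 [441.03233406   9.39172608 295.61868421] [ 0.20206101  0.0704846  -0.3105774   2.00600317  0.02359949  1.07097213
 -0.15373032] 88.0190549305446 [-0.0235545  -0.00176768  0.39654671]
195 [[386.07209975 -68.83104547  54.24893387]
 [389.60206262 -47.89966294  59.43556013]
 [539.79675497 -36.58432075  61.2646309 ]]
[-0.10412009 -7.35437892]
```

View pics/w3.png

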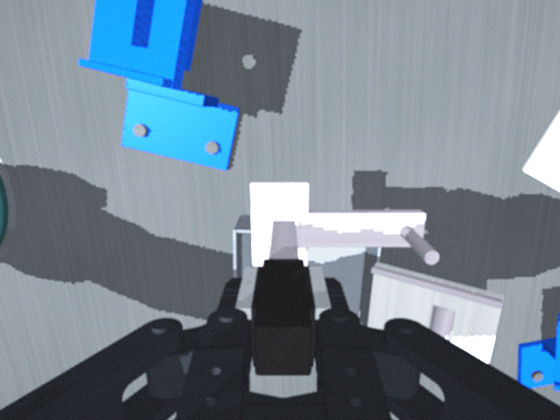

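The wrist view shows the tool outside the bin's +y wall (rim corners about (234,230) and (380,240)). Its bar runs beside the wall and the pin is at (430,255). Now I lower it and pivot it against the wall at low grip force.

step_arm(targets=[[[-0.012,0,0.06,0],[-0.012,0,0.06,0],[0,0,0.08,0],[0,0,0.08,0],[0,0,0.06,0],[0,0,0.045,0],[0,0,0.03,0],[0,0,0,0],[0,0,0,0]]])

```text
time: 9.25
tcp_pos: [441.7, -0.8, 131.3]
tool_rot: [0.72, 0.694, 0.0, 0.0]
wrist_force: [-0.3, -0.3, -2.8]
finger_gap: 0.201
finger_force: 59.4
```

step_arm(targets=[[[0,0,0,0],[-0.01,0,0,0],[-0.01,0,0,0],[-0.01,0,0,0],[-0.01,0,0,0],[-0.01,0,0,0],[-0.01,0,0,0],[0,0,0,0]]], grip_force=20)

```text
time: 10.05
tcp_pos: [441.7, -23.5, 131.9]
tool_rot: [0.72, 0.694, 0.002, 0.0]
wrist_force: [0.5, 5.6, 0.4]
finger_gap: 0.201
finger_force: 60.2
```

step_arm(targets=[[[0,0,0,0],[0,0,0,0],[-0.01,0,0,0],[-0.01,0,0,0],[-0.01,0,0,0],[-0.01,0,0,0],[0,0,0,0]]], grip=-1, grip_force=20)

```text
time: 10.75
tcp_pos: [441.1, -39.8, 131.9]
tool_rot: [0.72, 0.694, 0.002, 0.0]
wrist_force: [0.9, 4.5, -0.0]
finger_gap: 0.201
finger_force: 60.2
```

```bash
python3 - <<'E'
from h import *
s=sense();print(s["time"],s["tcp_pos"],s["wrist_force"],s["wrist_torque"],s["finger_force"])
c=shot("wrist","w4")
E
```

```text
10.75 [441.10140116 -39.81271572 131.86627072] [ 0.90166445  4.45007727 -0.03472308] [ 1.56914156 -0.17888934 -0.07460177] 60.235562324523926
```

View pics/w4.png

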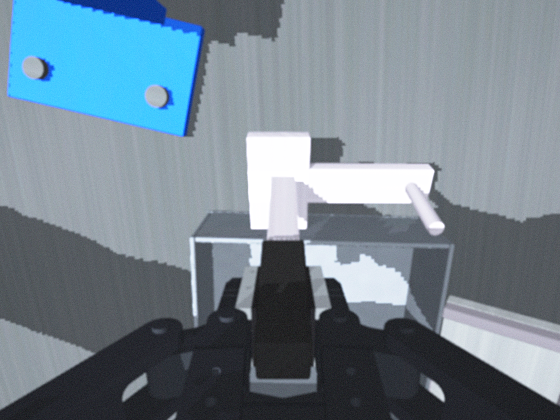

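The wrist view shows the wall pivoting the tool: the crosspiece is now at (278,180), swung away, and the rim is at row 240. I'll continue.

step_arm(targets=[[[-0.012,0,0,0],[-0.012,0,0,0],[-0.012,0,0,0],[-0.012,0,0,0],[-0.012,0,0,0],[-0.012,0,0,0],[0,0,0,0],[0,0,0,0]]])

```text
time: 11.6
tcp_pos: [439.2, -68.2, 131.0]
tool_rot: [0.72, 0.694, 0.001, -0.001]
wrist_force: [1.3, 6.5, -6.4]
finger_gap: 0.202
finger_force: 59.1
```

```bash
cat >> h.py <<'E'
def tilt(tag):
    """fit plane to bright crosspiece/bar top seen by wrist; return normal in gripper axes (x,y,-z up)"""
    c=shot("wrist",tag); s=sense(); P=cloud(c);P[c["depth"]==0]=np.nan
    ps=psi(); t=s["tcp_pos"]; e=np.array([[np.cos(ps),np.sin(ps),0],[np.sin(ps),-np.cos(ps),0],[0,0,-1]])
    Q=(P-t)@e.T  # gripper axes
    im=c["pixels"].astype(int); br=(im.min(2)>150)&(im.max(2)-im.min(2)<40)
    m=br&(Q[...,0]>5)&(Q[...,0]<120)&(abs(Q[...,1])<100)&(Q[...,2]>40)&(Q[...,2]<110)
    q=Q[m]; w=np.ones(len(q),bool)
    A=np.c_[q[:,:2],np.ones(len(q))]
    for k in (30,15,8,4,3,3,3):
        co=np.linalg.lstsq(A[w],q[w,2],rcond=None)[0]; w=abs(A@co-q[:,2])<k
    return q[w],co,c,s,Q
E
python3 - <<'E'
from h import *
q,co,c,s,Q=tilt("w5")
print(s["time"],s["tcp_pos"],s["wrist_force"],s["finger_force"],len(q),co,"tilt x",np.degrees(np.arctan(-co[0])),"y",np.degrees(np.arctan(co[1])),q.min(0),q.max(0))
E
```

```text
11.65 [439.214236   -68.17678427 131.04279856] [ 1.19611893  6.62972475 -6.00303088] 59.085434675216675 7654 [-3.54463930e-01  5.27294138e-02  8.87729507e+01] tilt x 19.51758073613222 y 3.0183775173452765 [ 12.6740551  -48.94117014  57.09929316] [82.79445566 99.75269943 90.59432345]
```

View pics/w5.png

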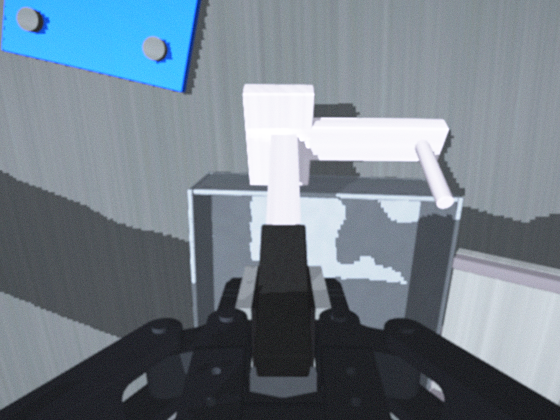

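```bash
python3 - <<'E'
from h import *
c=load("w5");P=cloud(c);
for v in range(100,240,12): print(v,[P[v,u].round(0).tolist() for u in (262,300,380,420)])
E
```

```text
100 [[433.0, 8.0, 71.0], [451.0, 7.0, 73.0], [509.0, 7.0, -1.0], [536.0, 7.0, -1.0]]
112 [[432.0, 2.0, 69.0], [451.0, 2.0, 68.0], [509.0, -1.0, -0.0], [536.0, -1.0, -0.0]]
124 [[432.0, -4.0, 65.0], [451.0, -4.0, 64.0], [494.0, -6.0, 60.0], [515.0, -6.0, 61.0]]
136 [[431.0, -10.0, 62.0], [451.0, -11.0, 60.0], [494.0, -12.0, 61.0], [515.0, -13.0, 61.0]]
148 [[430.0, -17.0, 56.0], [451.0, -17.0, 56.0], [495.0, -19.0, 57.0], [514.0, -19.0, 64.0]]
160 [[430.0, -24.0, 53.0], [451.0, -24.0, 53.0], [496.0, -26.0, 52.0], [513.0, -24.0, 70.0]]
172 [[429.0, -31.0, 48.0], [451.0, -32.0, 48.0], [510.0, -42.0, -0.0], [539.0, -43.0, -0.0]]
184 [[429.0, -39.0, 44.0], [451.0, -40.0, 43.0], [503.0, -45.0, 27.0], [531.0, -46.0, 23.0]]
196 [[429.0, -43.0, 59.0], [450.0, -43.0, 61.0], [495.0, -45.0, 60.0], [518.0, -46.0, 59.0]]
208 [[425.0, -64.0, 3.0], [452.0, -65.0, 3.0], [510.0, -67.0, 4.0], [538.0, -68.0, 6.0]]
220 [[425.0, -74.0, 2.0], [452.0, -74.0, 3.0], [510.0, -76.0, 3.0], [537.0, -75.0, 9.0]]
232 [[433.0, -43.0, 122.0], [448.0, -43.0, 123.0], [511.0, -86.0, 2.0], [537.0, -83.0, 13.0]]
```

The wrist view shows the tool leaning over the wall, with the pin tip at (444,203). The crosspiece surface slopes about 31.5°, so about 4° (7 mm) more is needed.

step_arm(targets=[[[-0.006,0,0,0],[-0.006,0,0,0],[-0.005,0,0,0],[0,0,0,0],[0,0,0,0]]])

```text
time: 12.15
tcp_pos: [438.7, -74.2, 130.8]
tool_rot: [0.72, 0.694, 0.001, -0.001]
wrist_force: [1.5, 8.4, -6.4]
finger_gap: 0.202
finger_force: 59.0
```

step_arm(targets=[[[0,0,0,0],[0.01,0,-0.01,0],[0.01,0,-0.04,0],[0.01,0,-0.06,0],[0.01,0,-0.08,0],[0,0,-0.06,0],[0,0,0,0],[0,0,0,0]]], grip=-1, grip_force=110)

```text
time: 12.95
tcp_pos: [438.9, -61.1, 231.0]
tool_rot: [0.72, 0.694, -0.0, 0.0]
wrist_force: [0.3, 0.1, -4.0]
finger_gap: 0.194
finger_force: 108.2
```

```bash
python3 - <<'E'
from h import *
c=shot("wrist","w6"); s=sense();P=cloud(c);P[c["depth"]==0]=np.nan
print(s["time"],s["tcp_pos"],s["wrist_force"],s["finger_force"],np.degrees(psi()))
ps=psi(); e=np.array([[np.cos(ps),np.sin(ps),0],[np.sin(ps),-np.cos(ps),0],[0,0,-1]])
Q=(P-s["tcp_pos"])@e.T
im=c["pixels"].astype(int); br=(im.min(2)>130)&(Q[...,2]<105)&(Q[...,2]>40)&(Q[...,0]>5)&(Q[...,0]<110)
u=np.arange(560)[None,:]
for n,lo,hi in(("cross",-18,-9),("cross+",9,14),("bar",25,60)):
    y=-Q[...,1] if False else Q[...,1]
    for sg in (1,-1):
        m=br&(sg*y>lo)&(sg*y<hi); q=Q[m]
        if m.sum()>50:
            co=np.polyfit(q[:,0],q[:,2],1); w=abs(np.polyval(co,q[:,0])-q[:,2])<3
            co=np.polyfit(q[w,0],q[w,2],1); print(n,sg,m.sum(),w.sum(),"tilt",np.degrees(np.arctan(-co[0])),q[w].min(0).round(),q[w].max(0).round())
m=br&(abs(Q[...,1]-75)<8)|br&(abs(Q[...,1]+75)<8)
q=Q[m]; i=np.argsort(q[:,2]); print("pin top pts",q[i[:8]].round(1).tolist())
E
```

```text
13.0 [438.3486004  -61.00005095 230.14374067] [-0.65149561 -0.15432262 -3.27386505] 108.22728753089905 87.90815429751734
cross 1 1738 1652 tilt 32.613864342440415 [ 33. -18.  53.] [84. -9. 87.]
cross -1 1501 1409 tilt 32.628487895147245 [33.  9. 53.] [84. 18. 88.]
cross+ 1 924 870 tilt 32.73120193482011 [33.  9. 53.] [84. 14. 87.]
cross+ -1 971 926 tilt 32.602008436019666 [ 33. -14.  53.] [84. -9. 87.]
bar 1 2822 2429 tilt 25.956527083364772 [48. 25. 64.] [70. 60. 77.]
pin top pts [[37.8, 73.1, 40.0], [38.8, 80.2, 40.1], [41.2, 77.0, 40.1], [38.8, 72.5, 40.1], [39.3, 72.9, 40.1], [36.4, 72.8, 40.1], [37.8, 72.6, 40.1], [36.9, 72.3, 40.1]]
```

```bash
cat > t.py <<'E'
from h import *
def pinfit(tag):
    c=load(tag[0]); ps,t=tag[1:]
    P=cloud(c);P[c["depth"]==0]=np.nan
    e=np.array([[np.cos(ps),np.sin(ps),0],[np.sin(ps),-np.cos(ps),0],[0,0,-1]])
    Q=(P-np.array(t))@e.T
    im=c["pixels"].astype(int); br=(im.min(2)>110)&(Q[...,2]<105)&(Q[...,2]>15)&(Q[...,0]>5)&(Q[...,0]<110)
    m=br&(abs(Q[...,1])<18)&(abs(Q[...,1])>9)&(Q[...,0]<73)&(Q[...,0]>36); q=Q[m]
    co=np.polyfit(q[:,0],q[:,2],1); w=abs(np.polyval(co,q[:,0])-q[:,2])<2
    co,*_=np.polyfit(q[w,0],q[w,2],1),; print("cross tilt",np.degrees(np.arctan(-co[0])),w.sum())
    m=br&(abs(Q[...,1]-75)<9)&(Q[...,2]<62); q=Q[m]
    print("pin",m.sum(),q.min(0),q.max(0)); 
    i=np.argsort(q[:,2])[:25]; print("tip",q[i].mean(0))
    for lo in np.arange(q[:,2].min(),62,4):
        k=(q[:,2]>=lo)&(q[:,2]<lo+4)
        if k.sum()>3: print(lo.round(1),k.sum(),np.median(q[k],0).round(1))
    return Q
E
python3 - <<'E'
from t import *
pinfit(("w6",np.radians(87.95),[438.6,-61.05,230.6]))
E
```

```text
cross tilt 33.164859039744435 2090
pin 1100 [29.55105904 71.68359908 31.67103372] [56.0557955  80.32694262 61.95432408]
tip [35.24210162 75.99185383 32.21044379]
31.7 243 [34.4 75.5 34. ]
35.7 165 [38.3 74.5 37.5]
39.7 135 [41.2 74.1 41.8]
43.7 134 [43.8 74.5 45.8]
47.7 123 [46.5 73.9 49.4]
51.7 123 [49.1 74.2 53.6]
55.7 115 [51.9 74.3 57.8]
59.7 62 [54.1 74.4 60.9]
```

Pin tilt is about 34°, which is close enough to 35° given the hole's 3 mm clearance. Next I raise the tool, yaw it back and move to the cradle's +y side.

step_arm(targets=[[[0,0,-0.05,0.05],[0,0,-0.05,0.085],[0,0,0,0.087],[0,0,0,0.087],[0,0,0,0.087],[0,0,0,0.087],[0,0,0,0.087],[0,0,0,0.087],[0,0,0,0.087],[0,0,0,0.087],[0,0,0,0.087],[0,0,0,0.087]]])

```text
time: 14.2
tcp_pos: [438.1, -60.6, 269.0]
tool_rot: [1.0, -0.025, -0.002, -0.0]
wrist_force: [1.1, 0.4, -4.4]
finger_gap: 0.197
finger_force: 108.2
```

step_arm(targets=[[[0.02,-0.02,0,0],[0.04,-0.04,0,0],[0.05,-0.05,0,0],[0.05,-0.05,0,0],[0.05,-0.05,0,0],[0.05,-0.05,0,0],[0.04,-0.03,0,0],[0.02,-0.01,0,0],[0,0,0,0],[0,0,0,0]]])

```text
time: 15.2
tcp_pos: [571.6, 53.0, 270.1]
tool_rot: [1.0, -0.022, -0.001, 0.0]
wrist_force: [-0.8, -0.9, -4.8]
finger_gap: 0.194
finger_force: 108.2
```

```bash
python3 - <<'E'
from t import *
s0=sense();c=shot("wrist","w7"); s=sense()
print(s["time"],s0["tcp_pos"],s["tcp_pos"],s["wrist_force"],s["finger_force"],np.degrees(psi()),s["qpos"])
Q=pinfit(("w7",psi(),s0["tcp_pos"]))
P=cloud(c);P[c["depth"]==0]=np.nan
m=(P[...,0]>525)&(P[...,0]<630)&(P[...,1]>-160)&(P[...,1]<-80)&(P[...,2]>78)&(P[...,2]<180)
p=P[m];A=np.c_[p[:,:2],np.ones(len(p))];w=np.ones(len(p),bool)
for k in(20,10,5,3,2,2):
    co=np.linalg.lstsq(A[w],p[w,2],rcond=None)[0]; w=abs(A@co-p[:,2])<k
print(m.sum(),w.sum(),co,'slope',np.degrees(np.arctan(np.hypot(*co[:2]))),'dir',np.degrees(np.arctan2(co[1],co[0])))
E
```

```text
15.25 [571.58850834  52.97303478 270.10933524] [571.56613478  52.74751609 270.51513918] [ 0.42993567  0.244624   -3.78358857] 108.2088840007782 -2.5327701565820826 [ 0.04192185  0.32882409 -0.23935993  1.75034718  0.08764775  1.07447637
 -1.84201375]
cross tilt 33.04187106972927 2012
pin 1067 [30.15047677 70.34972613 31.49250424] [56.63389265 78.78429713 61.93556606]
tip [36.1443186  74.58369279 32.34343963]
31.5 199 [35.1 74.1 34. ]
35.5 180 [38.1 73.3 36.9]
39.5 147 [41.4 73.2 41.5]
43.5 124 [44.1 73.1 45.4]
47.5 122 [46.6 72.6 49.4]
51.5 118 [49.3 73.1 53.5]
55.5 115 [52.  73.  57.4]
59.5 62 [54.2 72.9 60.6]
9950 8156 [ 6.97413249e-01 -4.77655090e-02 -2.87500590e+02] slope 34.9553596378397 dir -3.918042658944636
```

View pics/w7.png

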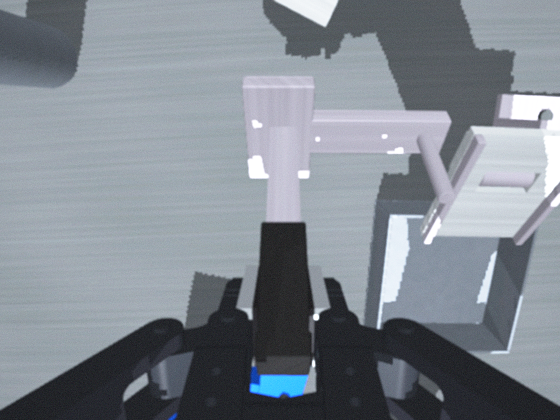

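The wrist view shows the tool at left with its pin at (440,180), the deck at right with the stub at (510,183), and the bin below. I'll fit the deck's rails, stub and edges in this view.

```bash
python3 - <<'E'
from t import *
n=np.array([-.6974,.0478,1]);n/=np.linalg.norm(n)
x=np.array([n[2],0,-n[0]]);
for tag in("w7","top0","scene0"):
    c=load(tag);P=cloud(c);P[c["depth"]==0]=np.nan
    d=(P[...,2]-(.6974*P[...,0]-.04777*P[...,1]-287.5))*n[2]
    g=np.array([.6974,-.0478,0]);ex=np.cross(np.cross(n,g),n);ex/=np.linalg.norm(ex);ey=np.cross(n,ex)
    O=np.array([584,-118,0.]);O[2]=.6974*O[0]-.04777*O[1]-287.5
    L=(P-O)@np.c_[ex,ey,n]; near=(abs(L[...,0])<85)&(abs(L[...,1])<65)
    u,v=np.meshgrid(np.arange(560),np.arange(420))
    if tag=="w7": near&=(u>420)
    off=np.median(L[...,2][near&(abs(L[...,2])<6)]); L[...,2]-=off
    print(tag,"plane off",off.round(2),"ex,ey",ex.round(3),ey.round(3),"O",O.round(1))
    m=near&(L[...,2]<-1.2)&(L[...,2]>-9)&(abs(L[...,0])<18)&(abs(L[...,1])<30); q=L[m]
    if len(q): print(" pocket",len(q),q.min(0).round(1),q.max(0).round(1),((np.percentile(q,3,axis=0)+np.percentile(q,97,axis=0))/2).round(1))
    for sg in(1,-1):
        m=near&(L[...,2]>6.5)&(L[...,2]<11)&(sg*L[...,1]>35)&(abs(L[...,0])<80); q=L[m]
        if len(q)>10: print(" rail",sg,len(q),np.polyfit(q[:,0],q[:,1],1).round(4),q.min(0).round(1),q.max(0).round(1))
    m=near&(abs(L[...,2])<2)&(abs(L[...,1])<35); q=L[m]
    print(" deck x range",np.percentile(q[:,0],[.5,99.5]).round(1))
E
```

```text
w7 plane off -0.02 ex,ey [ 0.818 -0.056  0.573] [ 0.068  0.998 -0.   ] O [ 584.  -118.   125.4]
 pocket 624 [-13.3 -23.   -7.2] [14.2 22.8 -1.2] [-3.  -2.4 -3.5]
 rail 1 894 [1.90000e-03 4.20858e+01] [-70.   37.8   6.5] [45.1 45.5 10.9]
 rail -1 469 [ 1.35000e-02 -4.09274e+01] [-70.9 -45.8   6.5] [ -0.6 -38.3  10. ]
 deck x range [-69.7  44.7]
top0 plane off 0.35 ex,ey [ 0.818 -0.056  0.573] [ 0.068  0.998 -0.   ] O [ 584.  -118.   125.4]
 pocket 152 [-17.7 -28.9  -8.8] [17.6 30.  -1.2] [ 0.2  1.  -4.5]
 rail 1 78 [3.5000e-03 4.0835e+01] [-64.8  37.7   6.5] [44.6 43.9 11. ]
 rail -1 72 [-9.00000e-04 -4.30807e+01] [-68.8 -46.1   6.5] [ 43.1 -39.9  10.8]
 deck x range [-70.   44.6]
scene0 plane off -0.76 ex,ey [ 0.818 -0.056  0.573] [ 0.068  0.998 -0.   ] O [ 584.  -118.   125.4]
 pocket 11 [-13.  -10.7  -3.8] [ 4.5 20.9 -1.3] [-4.7  5.8 -2.3]
 rail 1 39 [7.4000e-03 4.0702e+01] [-66.5  37.6   6.6] [45.8 44.5 10.1]
 rail -1 34 [-2.90000e-03 -4.29937e+01] [-64.7 -46.3   7.2] [ 48.4 -40.   10.4]
 deck x range [-70.2  46.9]
```

```bash
python3 - <<'E'
from t import *
p=np.radians(-3.9); print(units([586.1,36.6,124.8],p)); print(units([580.7,-43.2,124.8],p))
E
```

```text
[0.03899622 0.03780399 0.36428785]
[0.03909653 0.23776021 0.36428785]
```

step_arm(targets=[[[0,0,0,0.0155],[0.02,0.019,0.02,0],[0.019,0.019,0.04,0],[0,0,0.07,0],[0,0,0.08,0],[0,0,0.07,0],[0,0,0.05,0],[0,0,0.034,0],[0,0,0,0],[0,0,0,0]]])

```text
time: 16.25
tcp_pos: [587.4, 37.1, 125.5]
tool_rot: [0.999, -0.034, 0.0, 0.0]
wrist_force: [0.2, -0.2, -3.1]
finger_gap: 0.194
finger_force: 108.2
```

```bash
python3 - <<'E'
from t import *
s0=sense();c=shot("wrist","w8"); s=sense()
print(s["time"],s["tcp_pos"],s["wrist_force"],s["finger_force"],np.degrees(psi()))
Q=pinfit(("w8",psi(),s0["tcp_pos"]))
print(units([580.7,-43.2,124.8]))
E
```

```text
16.3 [587.79620599  37.35215577 126.22621043] [ 0.52501529 -0.86179839 -4.09347703] 108.23228359222412 -3.9178817613584873
cross tilt 33.25757575543519 1997
pin 1084 [30.15798275 70.24884131 31.35604196] [56.27780252 78.55567274 61.94510297]
tip [35.79167363 74.88988607 32.29542517]
31.4 206 [35.  74.2 34. ]
35.4 177 [38.2 73.6 37.1]
39.4 133 [41.1 72.7 41.3]
43.4 137 [44.  73.1 45.1]
47.4 124 [46.8 73.1 49.4]
51.4 126 [49.2 72.7 53.4]
55.4 108 [52.1 72.9 57.3]
59.4 73 [54.2 72.6 60.5]
[-0.00393941  0.20212191  0.00356553]
```

step_arm(targets=[[[-0.003,0.02,0.003,0],[0,0.03,0,0],[0,0.04,0,0],[0,0.04,0,0],[0,0.03,0,0],[0,0.025,0,0],[0,0.017,0,0],[0,0,0,0],[0,0,0,0],[0,0,0,0]]])

```text
time: 17.3
tcp_pos: [580.3, -42.0, 124.2]
tool_rot: [0.999, -0.033, -0.0, -0.0]
wrist_force: [-0.1, -0.2, -3.8]
finger_gap: 0.195
finger_force: 108.2
```

```bash
python3 - <<'E'
from t import *
s=sense();c=shot("wrist","w9"); c=shot("scene","s9")
print(s["time"],s["tcp_pos"],s["wrist_force"],np.degrees(psi()),units([580.7,-43.2,124.8]))
E
```

```text
17.3 [580.26857963 -41.99895883 124.23579544] [-0.09330779 -0.17200991 -3.7500941 ] -3.831775828851988 [ 0.00126127  0.00255817 -0.00137826]
```

View pics/w9.png

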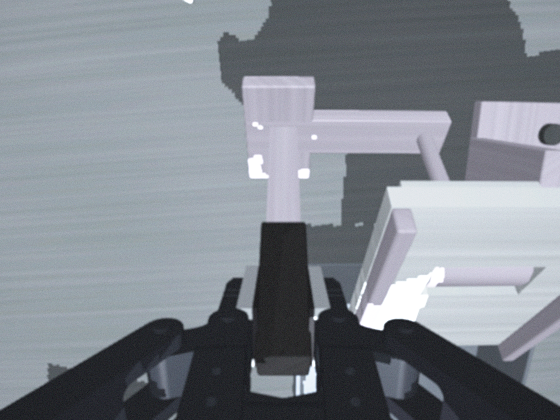

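The wrist view shows the bar reaching under the deck, with the pin passing beneath its edge at (445,180), and the fingers clear of the rail. Now I push along the hole axis in small steps.

step_arm(targets=[[[0.001,0.0025,0,0],[-0.0057,0,-0.0082,0],[-0.0057,0,-0.0082,0],[-0.0057,0,-0.0082,0],[0,0,0,0],[0,0,0,0]]])

```text
time: 18.0
tcp_pos: [573.8, -43.6, 134.4]
tool_rot: [0.999, -0.034, 0.0, 0.0]
wrist_force: [-0.0, 0.4, -3.1]
finger_gap: 0.195
finger_force: 108.2
```

step_arm(targets=[[[-0.0057,0,-0.0082,0],[-0.0057,0,-0.0082,0],[0,0,0,0],[0,0,0,0]]])

```text
time: 18.4
tcp_pos: [569.2, -43.3, 140.8]
tool_rot: [0.999, -0.034, 0.0, 0.0]
wrist_force: [-0.5, 0.4, -3.1]
finger_gap: 0.194
finger_force: 108.2
```

The pin is 14 mm into the hole with no contact force. I'll keep pushing.

step_arm(targets=[[[-0.0057,0,-0.0082,0],[-0.0057,0,-0.0082,0],[-0.0057,0,-0.0082,0],[0,0,0,0]]])

```text
time: 18.8
tcp_pos: [562.5, -42.8, 151.2]
tool_rot: [0.999, -0.034, 0.001, 0.0]
wrist_force: [0.9, -0.0, -4.5]
finger_gap: 0.194
finger_force: 108.1
```

step_arm(targets=[[[-0.0057,0,-0.0082,0],[-0.0057,0,-0.0082,0],[-0.0057,0,-0.0082,0],[0,0,0,0],[0,0,0,0]]])

```text
time: 19.3
tcp_pos: [555.3, -42.4, 160.4]
tool_rot: [0.999, -0.034, -0.0, 0.0]
wrist_force: [0.2, -0.6, -3.2]
finger_gap: 0.197
finger_force: 108.3
```

```bash
python3 - <<'E'
from t import *
s=sense();c=shot("wrist","w10"); c=shot("scene","s10")
print(s["time"],s["tcp_pos"],s["wrist_force"])
a=load("scene0")["pixels"][180:300,220:320,::-1];b=c["pixels"][180:300,220:320,::-1]
w=load("w10")["pixels"][:,:,::-1]
cv2.imwrite("pics/c10.png",np.hstack([cv2.resize(b,(350,420),interpolation=2),w[:, 150:560]]))
E
```

```text
19.3 [555.26845513 -42.40630259 160.44771341] [ 0.18841648 -0.6044948  -3.17506628]
```

View pics/c10.png

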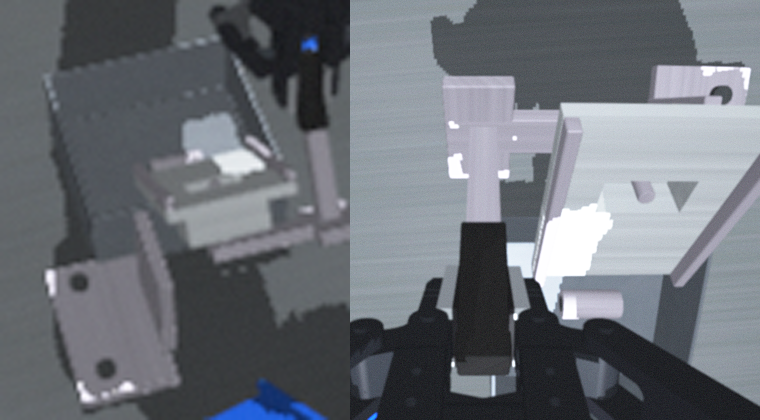

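The stub has left the pocket and is in the bin, at (592,305) in the right half of the picture; the pin sticks out of the hole. Next I retract along the hole axis and slide out to +y.

step_arm(targets=[[[0.0057,0,0.0082,0],[0.0114,0,0.0164,0],[0.0114,0,0.0164,0],[0.0114,0,0.0164,0],[0.0114,0,0.0164,0],[0.0074,0,0.0105,0],[0,0,0,0],[0,0,0,0]]])

```text
time: 20.2
tcp_pos: [578.9, -43.9, 126.5]
tool_rot: [0.999, -0.034, -0.0, 0.0]
wrist_force: [-0.5, 0.0, -3.5]
finger_gap: 0.198
finger_force: 108.3
```

```bash
python3 - <<'E'
from t import *
s=sense(); print(s["time"],s["tcp_pos"],s["wrist_force"],units([580.7,-42.5,124.8]))
E
```

```text
20.2 [578.89020043 -43.91317662 126.48329436] [-0.45264237  0.01642458 -3.53630122] [ 0.00427362 -0.00383262  0.00420824]
```

step_arm(targets=[[[0.004,0,0.004,0],[0,-0.02,0,0],[0,-0.04,0,0],[0,-0.06,0,0],[0,-0.06,0,0],[0,-0.04,0,0],[0,0,-0.04,0],[0,0,-0.08,0],[0,0,-0.1,0],[0,0,-0.1,0],[0,0,-0.08,0],[0,0,-0.04,0]]])

```text
time: 21.4
tcp_pos: [587.6, 45.0, 304.9]
tool_rot: [0.999, -0.034, 0.003, -0.0]
wrist_force: [-0.4, 0.0, -3.1]
finger_gap: 0.196
finger_force: 108.5
```

step_arm(targets=[[[0,0,0,-0.085],[0,0,0,-0.085],[0,0,0,-0.085],[0,0,0,-0.085],[0,0,0,-0.085],[0,0,0,-0.085],[0,0,0,-0.085],[0,0,0,-0.085],[0,0,0,-0.085],[0,0,0,-0.085],[0,0,0,-0.085],[0,0,0,-0.085]]])

```text
time: 22.6
tcp_pos: [586.3, 44.5, 301.1]
tool_rot: [0.718, 0.696, -0.0, 0.0]
wrist_force: [-0.4, 0.4, -2.7]
finger_gap: 0.199
finger_force: 108.3
```

```bash
python3 - <<'E'
from t import *
s=sense(); print(s["time"],s["tcp_pos"],s["wrist_force"],np.degrees(psi()),units([415,-300,300]),s["qpos"])
for n in("scene","top"):
    c=shot(n,n+"11"); a=load(n+"0");
    P=cloud(c);P[c["depth"]==0]=np.nan
    m=(P[...,0]>395)&(P[...,0]<522)&(P[...,1]>-182)&(P[...,1]<-55)&(P[...,2]>9)&(P[...,2]<40)
    print(n,m.sum(),np.median(P[m],0) if m.sum() else 0)
    # hammer/any between bin and hammer heights
    P=cloud(a);m=(P[...,0]>340)&(P[...,0]<500)&(P[...,1]>-330)&(P[...,1]<-205)&(P[...,2]>8)&(P[...,2]<150)
    print(" obst",m.sum(),P[m].min(0) if m.sum() else 0,P[m].max(0) if m.sum() else 0)
E
```

```text
22.6 [586.31063555  44.46744263 301.06785893] [-0.40725729  0.35904015 -2.74155849] 88.25313398508324 [-0.8738239  -0.40182583  0.00266965] [ 0.26426433  0.36250726 -0.50884665  1.6686972   0.19011871  1.15978123
 -0.32373831]
scene 88 [ 404.37566719 -101.58567707   18.84600682]
 obst 0 0 0
top 123 [ 403.65958086 -105.52969622   17.58337105]
 obst 9 [ 355.74942269 -324.42012511    8.12971684] [ 497.02097396 -235.12309313   10.11555743]
```

Both cameras show the stub in the bin at about (404,-103), z 18. Next I go to the bin's -y side to push the tool back upright against that wall.

step_arm(targets=[[[-0.04,-0.018,0,0],[-0.07,-0.0325,0,0],[-0.083,-0.038,0,0],[-0.083,-0.038,0,0],[-0.083,-0.038,0,0],[-0.083,-0.038,0,0],[-0.083,-0.038,0,0],[-0.083,-0.038,0,0],[-0.083,-0.038,0,0],[-0.083,-0.038,0,0],[-0.06,-0.0275,0,0],[-0.04,-0.018,0,0]]])

```text
time: 23.9
tcp_pos: [412.6, -301.7, 301.3]
tool_rot: [0.722, 0.692, -0.0, 0.001]
wrist_force: [0.1, 0.5, -3.7]
finger_gap: 0.195
finger_force: 108.3
```

step_arm(targets=[[[0,0,0,0],[0,0,0.04,0],[0,0,0.07,0],[0,0,0.08,0],[0,0,0.08,0],[0,0,0.07,0],[0,0,0.05,0],[0,0,0.03,0],[0,0,0,0],[0,0,0,0]]])

```text
time: 24.9
tcp_pos: [414.7, -299.6, 133.8]
tool_rot: [0.72, 0.694, 0.0, 0.001]
wrist_force: [-0.4, 0.6, -2.8]
finger_gap: 0.191
finger_force: 108.2
```

```bash
python3 - <<'E'
from t import *
s0=sense();c=shot("wrist","w12"); print(s0["time"],s0["tcp_pos"],s0["wrist_force"],np.degrees(psi()),s0["qpos"])
Q=pinfit(("w12",psi(),s0["tcp_pos"]))
P=cloud(c);P[c["depth"]==0]=np.nan;X,Y,Z=P[...,0],P[...,1],P[...,2]
m=(Z>56)&(Z<63)&(X>385)&(X<530)&(Y>-205)&(Y<-180); print("wall",m.sum(),np.polyfit(X[m]-415,Y[m],1),Y[m].min() if m.sum() else 0)
E
```

```text
24.9 [ 414.72242756 -299.5704748   133.78185473] [-0.36991479  0.57180138 -2.80233068] 87.88602940063421 [ 0.79845061  0.40722711 -0.28749529  2.0122531   0.16663883  0.74277344
  0.3734779 ]
cross tilt 33.25992415235382 2074
pin 994 [29.58982603 71.38518284 31.20114772] [56.24944621 79.68410075 61.99599051]
tip [35.42267888 75.51172769 32.19031488]
31.2 195 [34.7 75.2 33.7]
35.2 167 [38.1 74.7 36.8]
39.2 123 [41.  74.2 41.2]
43.2 115 [43.6 74.1 45.2]
47.2 111 [46.4 74.3 49.1]
51.2 115 [49.  74.  53.2]
55.2 101 [51.8 74.4 57.4]
59.2 67 [54.3 73.8 60.6]
wall 2185 [-6.26423929e-02 -1.87902973e+02] -196.8109714275671
```

View pics/w12.png

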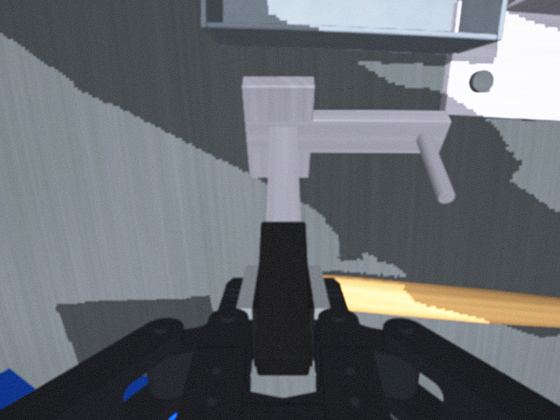

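The wrist view shows the tilted tool facing the bin's -y wall (rim at row 38), with the hammer handle well below at (450,300). I lower it so the foot's end faces the wall, then push.

step_arm(targets=[[[0,0,0.03,0],[0,0,0.034,0],[0.01,0,0,0],[0.01,0,0,0],[0.012,0,0,0],[0.012,0,0,0],[0.012,0,0,0],[0.012,0,0,0],[0.012,0,0,0],[0,0,0,0]]], grip=-1, grip_force=40)

```text
time: 25.95
tcp_pos: [415.0, -274.7, 109.5]
tool_rot: [0.721, 0.693, -0.003, 0.005]
wrist_force: [-2.9, -16.5, 1.8]
finger_gap: 0.194
finger_force: 109.0
```

step_arm(targets=[[[0.012,0,0,0],[0.012,0,0,0],[0.012,0,0,0],[0.012,0,0,0],[0.012,0,0,0],[0.012,0,0,0],[0.012,0,0,0],[0.012,0,0,0],[0,0,0,0],[0,0,0,0]]])

```text
time: 26.95
tcp_pos: [417.9, -233.7, 109.3]
tool_rot: [0.721, 0.693, -0.001, 0.004]
wrist_force: [-0.5, -9.8, 1.3]
finger_gap: 0.198
finger_force: 106.9
```

```bash
python3 - <<'E'
from t import *
s0=sense();c=shot("wrist","w13"); print(s0["time"],s0["tcp_pos"],s0["wrist_force"],s0["wrist_torque"],s0["finger_force"])
P=cloud(c);P[c["depth"]==0]=np.nan
ps=psi();e=np.array([[np.cos(ps),np.sin(ps),0],[np.sin(ps),-np.cos(ps),0],[0,0,-1]])
Q=(P-s0["tcp_pos"])@e.T
m=(Q[...,0]>5)&(Q[...,0]<60)&(Q[...,1]>-12)&(Q[...,1]<12)&(Q[...,2]>60)&(Q[...,2]<104)
for lo in range(-20,70,5):
    k=(Q[...,0]>=lo)&(Q[...,0]<lo+5)&(Q[...,1]>-15)&(Q[...,1]<-9)&(Q[...,2]>20)&(Q[...,2]<112)
    if k.sum(): print(lo,k.sum(),np.median(Q[k],0).round(1))
E
```

```text
26.95 [ 417.9003562  -233.71619298  109.26659819] [-0.4909852  -9.76934385  1.29894974] [-2.85321771  0.11862733 -0.12506147] 106.9065535068512
-20 4 [-15.1 -11.   90.4]
-15 64 [-12.5 -11.9  89.7]
-10 68 [ -7.4 -11.8  88.8]
-5 72 [ -2.5 -12.   87.7]
0 74 [  2.5 -11.9  87.1]
5 74 [  7.4 -12.   86.5]
10 72 [ 12.4 -12.2  85.6]
15 78 [ 17.4 -12.1  85. ]
20 79 [ 22.3 -11.7  83.9]
25 84 [ 27.6 -12.1  83.3]
30 92 [ 32.6 -12.1  82.4]
35 82 [ 37.3 -11.9  81.6]
40 7 [ 44.5 -10.6  50.2]
45 249 [ 47.5 -12.   65.3]
50 80 [ 52.4 -12.  106.1]
55 80 [ 57.5 -12.  106.4]
60 88 [ 62.5 -11.7 106.3]
65 79 [ 67.3 -11.6 106.2]
```

Tilt is down to 9°. I'll push about 17 mm more.

step_arm(targets=[[[0.012,0,0,0],[0.012,0,0,0],[0.01,0,0,0],[0.008,0,0,0],[0,0,0,0],[0,0,0,0],[-0.012,0,0,0],[-0.012,0,0,0],[0,0,0,0]]])

```text
time: 27.9
tcp_pos: [416.4, -222.3, 107.3]
tool_rot: [0.72, 0.694, -0.0, -0.0]
wrist_force: [-0.4, 0.1, -3.2]
finger_gap: 0.197
finger_force: 106.0
```

```bash
python3 - <<'E'
from t import *
s0=sense();c=shot("wrist","w14"); print(s0["time"],s0["tcp_pos"],s0["wrist_force"],s0["finger_force"],np.degrees(psi()))
P=cloud(c);P[c["depth"]==0]=np.nan
ps=psi();e=np.array([[np.cos(ps),np.sin(ps),0],[np.sin(ps),-np.cos(ps),0],[0,0,-1]])
Q=(P-s0["tcp_pos"])@e.T
k=(Q[...,0]>-25)&(Q[...,0]<25)&(Q[...,1]>-15)&(Q[...,1]<-9)&(Q[...,2]>70)&(Q[...,2]<104)
q=Q[k]; co=np.polyfit(q[:,0],q[:,2],1); print("tilt",np.degrees(np.arctan(-co[0])),co[1],k.sum())
E
```

```text
27.9 [ 416.36525628 -222.32933628  107.33187511] [-0.41947167  0.05048746 -3.21922137] 105.99277138710022 87.88214710798837
tilt 0.9796003218329576 85.91441711316102 718
```

The tool is upright to 1°. Now I carry it back to the open bench and set it down.

step_arm(targets=[[[-0.01,0,-0.04,0],[0,0,-0.08,0],[0,0,-0.1,0],[0,0,-0.1,0],[0,0,-0.1,0],[0,0,-0.06,0],[0,0,-0.02,0],[0,0,0,0]]])

```text
time: 28.75
tcp_pos: [416.6, -225.8, 307.6]
tool_rot: [0.72, 0.694, 0.0, 0.0]
wrist_force: [-0.0, -0.0, -4.1]
finger_gap: 0.195
finger_force: 106.2
```

step_arm(targets=[[[0.05,0.005,0,0],[0.09,0.009,0,0],[0.115,0.011,0,0],[0.115,0.011,0,0],[0.115,0.011,0,0],[0.115,0.011,0,0],[0.115,0.011,0,0],[0.115,0.011,0,0],[0.115,0.011,0,0],[0.115,0.011,0,0],[0.09,0.009,0,0],[0.05,0.005,0,0]]])

```text
time: 29.95
tcp_pos: [478.7, 255.2, 304.8]
tool_rot: [0.718, 0.696, -0.001, -0.002]
wrist_force: [-0.7, -0.7, -2.9]
finger_gap: 0.198
finger_force: 106.1
```

step_arm(targets=[[[0,0,0,0],[0,0,0,0],[0,0,0.04,0],[0,0,0.08,0],[0,0,0.1,0],[0,0,0.1,0],[0,0,0.08,0],[0,0,0.05,0],[0,0,0.03,0],[0,0,0,0],[0,0,0,0]]])

```text
time: 31.05
tcp_pos: [481.0, 251.6, 116.0]
tool_rot: [0.72, 0.694, 0.0, 0.0]
wrist_force: [0.6, -0.6, -3.4]
finger_gap: 0.198
finger_force: 105.9
```

```bash
python3 - <<'E'
from t import *
s0=sense();print(s0["time"],s0["tcp_pos"],s0["wrist_force"],s0["qpos"])
a=load("top0");P=cloud(a);X,Y,Z=P[...,0],P[...,1],P[...,2];m=(abs(X-610)<90)&(abs(Y-265)<60)&(Z>15)&(Z<170);print("near obst",m.sum(),P[m].min(0) if m.sum() else 0)
E
```

```text
31.05 [480.98092154 251.55714331 115.962956  ] [ 0.63411887 -0.56162544 -3.42296963] [-0.07082439  0.54447598 -0.59979286  1.93251302  0.42398636  0.79112841
 -0.9446056 ]
near obst 629 [674.74309838 253.61663142  15.01921781]
```

step_arm(targets=[[[0,0,0.02,0],[0,0,0.015,0],[0,0,0.006,0],[0,0,0.003,0],[0,0,0,0],[0,0,0,0]]])

```text
time: 31.65
tcp_pos: [480.6, 251.9, 97.9]
tool_rot: [0.72, 0.694, 0.0, 0.0]
wrist_force: [-0.3, 0.2, -3.0]
finger_gap: 0.198
finger_force: 106.2
```

step_arm(targets=[[[0,0,0.002,0],[0,0,0.002,0],[0,0,0,0],[0,0,0,0]]])

```text
time: 32.05
tcp_pos: [480.6, 251.9, 96.3]
tool_rot: [0.72, 0.694, 0.0, 0.0]
wrist_force: [-0.3, 0.4, -1.5]
finger_gap: 0.191
finger_force: 106.5
```

step_arm(targets=[[[0,0,0.001,0],[0,0,0,0],[0,0,0,0],[0,0,0,0],[0,0,0,0],[0,0,0,0],[0,0,0,0],[0,0,0,0]]], grip=1)

```text
time: 32.85
tcp_pos: [480.5, 251.8, 95.8]
tool_rot: [0.72, 0.694, -0.0, 0.0]
wrist_force: [0.6, -1.1, -0.7]
finger_gap: 0.998
finger_force: 0.0
```

step_arm(targets=[[[0,0,-0.02,0],[0,0,-0.04,0],[0,0,-0.08,0],[0,0,-0.1,0],[0,0,-0.1,0],[0,0,-0.1,0],[-0.05,0,0,0],[-0.08,0,0,0],[-0.1,0,0,0],[-0.1,0,0,0],[-0.05,0,0,0],[0,0,0,0]]])

```text
time: 34.05
tcp_pos: [475.1, 96.6, 273.0]
tool_rot: [0.722, 0.692, -0.0, 0.001]
wrist_force: [0.1, 0.1, -1.0]
finger_gap: 1.001
finger_force: 0.0
```

```bash
python3 - <<'E'
from t import *
s=sense();print(s["time"],s["tcp_pos"],s["wrist_force"])
c=shot("scene","s20");P=cloud(c);P[c["depth"]==0]=np.nan
m=(abs(P[...,0]-480)<40)&(abs(P[...,1]-252)<40)&(P[...,2]>122)&(P[...,2]<140);print("handle top",m.sum(),P[m].mean(0) if m.sum() else 0)
m=(P[...,0]>395)&(P[...,0]<522)&(P[...,1]>-182)&(P[...,1]<-55)&(P[...,2]>9)&(P[...,2]<40);print("stub",m.sum(),np.median(P[m],0))
E
```

```text
34.05 [475.10555991  96.63420195 272.96710637] [ 0.1129315   0.11426455 -0.99120538]
handle top 45 [485.5814527  248.45463558 126.68037642]
stub 88 [ 403.55376099 -104.46481769   19.38673653]
```

View pics/s20.png

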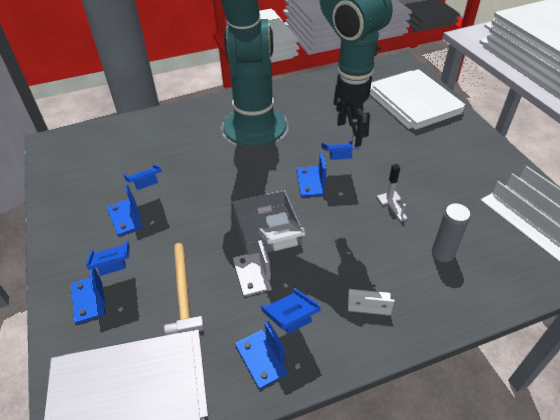

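The scene shows the tool upright at (393,190), the stub in the bin at (262,210), and the hammer, bracket and spray can unmoved. The robot touches nothing, so I'm handing in.

```bash
python3 -c "
from plant import job_done; print(job_done())"
```

```text
the job is handed in; nothing more can be done
None
```

The stub was pushed out and lies in the offcut bin, the tool stands upright on the open bench clear of the cradle, the hammer, bracket and spray can are where they were, and the job was handed in at about 34 s.

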